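# Lock the pastry rule on its board with the snap cap

## Task

Lay the loose metal rule flat on the pastry board, flush along the raised fence and centred along its length, and let go of it. Then push the snap cap straight down onto the board's stud until it clicks home, go on pressing after the click, and finish while still holding the cap down firmly (something like 8 to 25 newtons) with the gripper. Leave the other things on the worktop where they are.

Things in the scene. Friction and masses are not known exactly. Their poses are not given: they have to be found in the camera images.
- pastry_board: fixed wooden board, slab 150 (x) x 200 (y) x 16 mm thick; origin: centre of its underside, on the worktop; z up, x away from the robot (yaw within 0.2 rad). Along its far (+x) edge runs a fence 15 mm wide, 200 long, top 28 mm above the worktop, inner face at board x = +60 mm. A metal stud stands on it at board x = +11, y = -70 mm
- stud_top (a point): centre of the stud's top, 46 mm above the worktop. The stud is upright, 18 mm in diameter, its uppermost 8 mm tapering to 10 mm
- rule_place (a point): point on the slab's top (16 mm above the worktop) where the rule's origin must come: board x = +45 mm, y = 0
- catches (a point): point on the stud's axis 31 mm above the worktop, level with four spring catches that stick 3.5 mm out of it; the cap pushes them in as it passes. The push rises to about 10 to 18 N, drops to a few newtons with the cap's underside about 29 mm above the worktop; at 26 mm the catches spring out over its lip and draw it down. Pressed further, it stops hard at 23 mm
- pastry_rule: loose flat metal rule, 30 (x) x 190 (y) x 6 mm, about 160 g, same either way round; origin: centre of its underside. In its middle stands a wooden grip bar 16 (x) x 44 (y) mm, from 6 to 36 mm above the underside, to take it by. Starts on the worktop left or right of the board, lying roughly crosswise (along y, within 0.4 rad)
- snap_cap: loose white round cap, 40 mm tall, about 40 g; origin: centre of its underside, z up. Flange 52 mm across and 4 thick at the bottom, above it a plain cylinder 34 mm across up to the top. Stands upright on the worktop, across the board from the rule. Home: underside 23, top 63 mm above the worktop, inner ceiling on the stud's top, flange 1 mm over the rule
- cap_mouth (a point): centre of the cap's mouth, 2 mm above its underside. Hollow below: mouth 26 mm wide, narrowing to a lip 20.4 mm in inner diameter from 2 to 6 mm above the underside, wider above it up to a ceiling 23 mm above the underside
- tin_1: bystander: food tin, 75 mm across, 110 mm tall; leave alone
- lemon_1: bystander: lemon, 83 x 58 x 58 mm; leave alone
- kitchen_timer: bystander: round kitchen timer, 67 mm across, 40 mm tall; leave alone
- spice_jar_1: bystander: glass spice jar, 46 across, 106 tall mm; leave alone
- garlic_1: bystander: garlic bulb, 54 across, 53 tall mm; leave alone
- mug_2: bystander: mug, 91 across, 96 tall mm; leave alone
- teaspoon_1: bystander: teaspoon, 138 long mm; leave alone
- glass_1: bystander: drinking glass, 81 across, 93 tall mm; leave alone
There are look-alikes about, which are no part of the job. Leave any pink look-alike of the snap_cap alone.

How it is judged:
By the outcome, as a careful person would: the job done as asked, in the order asked, and still so for the second after the job is handed in, while the arm keeps its last pose, push and grip.
It also fails if it takes over 72 s, if anything falls off the work surface, if the arm or the gripper's body presses on something with over 40 N, if the wrist force passes 120 N, or if a joint passes its speed limit or range.

## Robot

A 7-joint arm with a two-finger parallel gripper is mounted at the origin on a cart in front of the work surface, level with it; the furniture and walls round the work are solid. World frame = base frame: x ahead of the robot, y to its left, z up, the work surface at z = 0. Lengths are in m, angles in degrees, forces in N, time in s.
With the tool pointing down it reaches from about 0.425 to 0.875 m from the base axis. Payload 4.7 kg.
Tool frame: the origin (TCP) lies between the finger pads; the fingertips stand 8 mm ahead of it and the grasp point (between the pads) lies 11 mm behind it (env.tip_extent is the distance from the TCP to the fingertips, in m); z points along the fingers, y is the line along which they close (so a half turn about z gives the same grasp; the last joint's range is limited). The gripper opens to 87 mm and grips with 3 to 60 N. Pads are 19 mm wide; open, the fingers measure 117 mm over their backs; the gripper's body (75 mm by 190 mm) begins 51 mm behind the grasp point.
Start: joints at [64.693, 18.392, -4.016, 83.108, 1.295, 78.541, -3.26], TCP at [0.286, -0.584, 0.204] pointing down, gripper open.
Joint ranges: [-163.93, 163.93], [-17.29, 119.83], [-79.2, 71.16], [3.27, 140.29], [-89.18, 269.18], [5.43, 117.66], [-154.24, 154.24]. Speed limits (degrees/s): [147.25, 147.25, 180, 180, 180, 180, 180].

## Interface

Orientations are given as [roll, pitch, yaw] about the fixed x, y, z axes, in that order (R = Rz(yaw) Ry(pitch) Rx(roll)).
In Python, from cell import sensors, vision, workorder, env gives the robot as it stands.
- The arm moves only by the tool drive_tool, never from a script. Its argument "moves" is a list of rows, each an object of numbers: "x", "y", "z": the shift along the tool's x, y, z in mm; "rx", "ry", "rz": the turn, a rotation vector about the tool's x, y, z in rad; "fingers": the closure, from -1 (fully open) to 1 (shut). In form: [{"x": .., "y": .., "z": .., "rx": .., "ry": .., "rz": .., "fingers": ..}, ...]. A call has 1 to 20 rows; each row is the pose to reach, as a shift and turn from the pose commanded when the call began, along the tool's axes at that moment; what a row does not reach only later rows make up. A row lasts 1/8 s, in which the tool goes at most 62.5 mm and 10.7 degrees, less where a joint would pass 70% of its speed; a pose out of reach is approached as far as the arm can. A call with a gripper value outside its range is refused whole. The fingers move at their own pace and stop on an object; "force" is the grip in N (left out, the last holds). Time passes only in rows, so rows that repeat a pose let the fingers close. It gives the time, the measured TCP pose, the force, the opening and the grip force at its end, in the units of the state.
- sensors.get_obs(): the state, without advancing time (a new reading comes with each control period).
- vision.read_camera(name): name is "side" or "top"; returns a dict with "image" (420x560x3 uint8, red, green, blue), "fx", "fy", "cx", "cy" (pixels), "R" (3x3) and "t" (3): a world point X has camera coordinates R X + t. Camera axes: x right, y down, z forward; pixel columns grow to the right and rows downward; lengths in m; the calibration is good to about 2 mm. A picture is of the moment at which its call begins. There is no depth.
- workorder.sign_off(): hands the job in; it is judged then, once.
The state is a dict: "time_s": time; "qpos": joint angles; "joint_velocities": joint speeds; "effort": joint torques, N m; "tool_pos": TCP position; "tool_rot": TCP orientation; "force": force on the tool from outside, world axes, zero at the start; "wrist_torque": the same for the moment, N m; "grip_width": finger opening in m; "grasp_force": force on a finger pad.
Only numpy, scipy, OpenCV 4.12 (cv2) and the standard library are available. Lean on these libraries where they do the work, as an engineer would, in place of code of your own. Each camera call takes 0.05 s, during which the arm holds its last target. There are 200 camera calls.

## Working session

There is one attempt and no reset: what is moved stays moved. The work goes in short steps, Python scripts to look and compute and a tool call to move; the robot and the scene stay as the last step left them, time stands still between calls to the robot, and variables do not carry over. Pictures are saved under pics/ and viewed, at most 10 in all, crops included, and the job is handed in when it is done.

Besides the shell and the picture viewer there is one more tool, called after ">>>" by a JSON object that holds its "fn" and its "kwargs". drive_tool: Moves the arm, as the interface text tells. Its arguments: {"type":"object","properties":{"moves":{"type":"array"},"force":{"type":"number"}},"required":["moves"]}

```bash
mkdir -p pics; ls
python3 - <<'E'
from cell import sensors, vision, workorder, env
import cv2
o=sensors.get_obs(); print({k:o[k] for k in('time_s','tool_pos','tool_rot','force','grip_width')}, env.tip_extent)
for n in('side','top'):
    c=vision.read_camera(n); cv2.imwrite(f'pics/{n}0.png',c['image'][:,:,::-1]); print(n,c['fx'],c['cx'],c['cy'],c['R'],c['t'])
E
```

```text
pics
{'time_s': 0.0, 'tool_pos': array([ 0.28579247, -0.58317411,  0.20339735]), 'tool_rot': array([-1.79895032e+02,  6.62595026e-03,  2.61138347e+01]), 'force': array([ 0.04353613,  0.48142749, -0.28040388]), 'grip_width': 0.08701414714034415} 0.008
side 397.9499316792119 282.8573684076393 199.41384118429667 [[ 0.99070012 -0.13572362 -0.00961094]
 [-0.09364372 -0.62888659 -0.7718371 ]
 [ 0.09871234  0.76555911 -0.63574769]] [-0.56393857  0.1111741   1.49937572]
top 490.91235345974354 283.3948168315101 208.03776588094303 [[-0.03175025 -0.99941924  0.01237327]
 [-0.90330677  0.02339363 -0.42835688]
 [ 0.42781865 -0.02477729 -0.90352492]] [0.02039878 0.51161784 1.48108432]
```

View pics/top0.png

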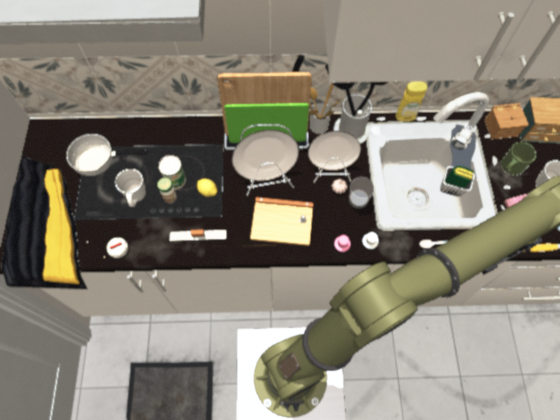

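View pics/side0.png

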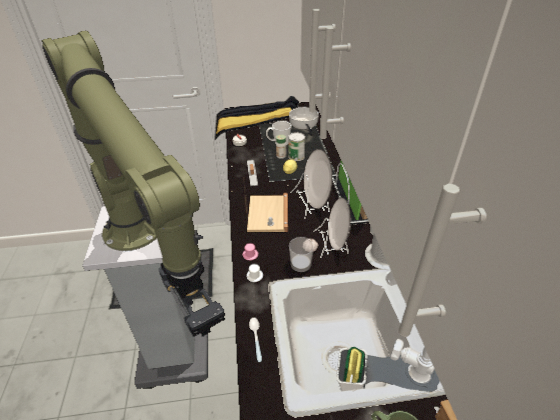

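The top view shows the board at (282,222) with its stud near (304,218) and its fence along the upper edge. The rule with its brown grip is at (198,235).

Candidates for the cap:
- white knob at top (371,240) / side (255,272)
- pink knob at top (343,243) / side (250,252), which is the look-alike
- white timer at top (117,246) / side (240,140)

I choose the white knob at (371,240) and will check it in a close crop.

Run:
```python
import cv2,numpy as np
t=cv2.imread('pics/top0.png');s=cv2.imread('pics/side0.png')
a=cv2.resize(t[190:265,160:390],None,fx=3.45,fy=3.45,interpolation=cv2.INTER_CUBIC)
b=cv2.resize(s[150:290,225:325],None,fx=2.4,fy=2.4,interpolation=cv2.INTER_CUBIC)
b2=cv2.resize(s[185:285,240:320],None,fx=3.3,fy=3.3,interpolation=cv2.INTER_CUBIC)
im=np.zeros((600,800,3),np.uint8); im[:a.shape[0],:min(800,a.shape[1])]=a[:,:800]; im[260:260+b.shape[0],:b.shape[1]]=b; im[260:260+b2.shape[0],300:300+b2.shape[1]]=b2
cv2.imwrite('pics/crop1.png',im)
```

```text
(no output)
```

View pics/crop1.png

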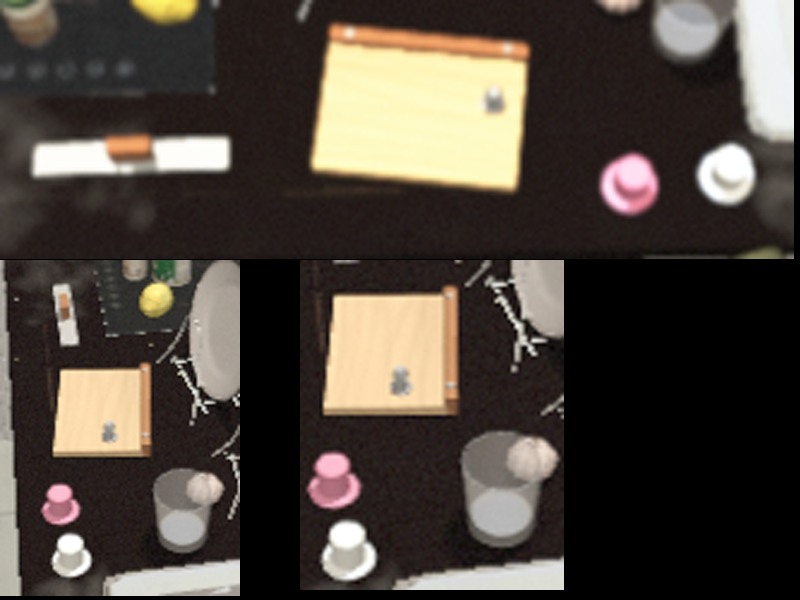

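The crop confirms the choice: the flanged white cap at top (371,240) is the snap cap, and the pink one stands beside it at (343,243). The rule lies left of the board, and the stud is on the board at about (303,219).

```bash
cat > h.py <<'E'
import cv2,numpy as np
from cell import sensors, vision
def cams(n=4):
    C={}
    for k in('top','side'):
        L=[vision.read_camera(k) for _ in range(n)]
        c=L[0]; c['im']=np.mean([l['image'] for l in L],0).astype(np.uint8)
        c['hsv']=cv2.cvtColor(c['im'],cv2.COLOR_RGB2HSV); c['R']=np.array(c['R']); c['t']=np.array(c['t']); C[k]=c
    return C
def plane(c,uv,z):
    uv=np.atleast_2d(uv).astype(float)
    d=np.c_[(uv[:,0]-c['cx'])/c['fx'],(uv[:,1]-c['cy'])/c['fy'],np.ones(len(uv))]@c['R']
    o=-c['R'].T@c['t']; return o+d*((z-o[2])/d[:,2])[:,None]
def tri(C,a,b):
    A=[];B=[]
    for c,p in((C['top'],a),(C['side'],b)):
        for i,(f,q) in enumerate(((c['fx'],c['cx']),(c['fy'],c['cy']))):
            k=(p[i]-q)/f; A.append(c['R'][i]-k*c['R'][2]); B.append(k*c['t'][2]-c['t'][i])
    return np.linalg.lstsq(np.array(A),np.array(B),rcond=None)[0]
def mask(c,lo,hi,box):   # box x0,y0,x1,y1; upsampled x4 for subpixel edges
    x0,y0,x1,y1=box; K=4
    im=cv2.resize(c['im'][y0:y1,x0:x1],None,fx=K,fy=K,interpolation=cv2.INTER_CUBIC)
    m=cv2.inRange(cv2.cvtColor(im,cv2.COLOR_RGB2HSV),lo,hi)
    ct=max(cv2.findContours(m,cv2.RETR_EXTERNAL,cv2.CHAIN_APPROX_NONE)[0],key=cv2.contourArea)
    return m,(ct[:,0,:]+.5)/K-.5+[x0,y0]
def quad(p):
    h=cv2.convexHull(p.astype(np.float32)); 
    for e in np.arange(.5,12,.1):
        q=cv2.approxPolyDP(h,e,True)
        if len(q)<=4: return q[:,0]
E
python3 - <<'E'
from h import *
np.set_printoptions(precision=4,suppress=True)
C=cams()
for k,(x,y) in (('top',[(265,230),(270,205),(180,236),(197,232),(303,219),(303,216),(372,236),(303,221)]),('side',[(265,210),(286,210),(253,180),(251,169),(270,222),(270,219),(254,268)]) ) and []: pass
T,S=C['top'],C['side']
for nm,c,pts in(('top',T,[(265,230),(275,203),(180,236),(197,232),(303,219),(303,216),(372,236),(355,240)]),('side',S,[(265,210),(285,210),(253,180),(251,169),(270,222),(270,219),(254,268)])):
    print(nm,[c['hsv'][y,x].tolist() for x,y in pts])
def srt(q): c=q.mean(0); return q
for nm,lo,hi,bt,bs,z in(('slab',(12,50,120),(32,180,255),(240,190,325,250),(235,185,300,240),.016),('fence',(3,120,70),(11,255,255),(240,190,325,225),(275,185,300,240),.028),('rule',(0,0,120),(179,60,255),(160,222,232,248),(240,150,262,190),.006),('grip',(3,90,60),(14,255,255),(180,222,215,248),(240,150,262,190),.036)):
    for c,b in((T,bt),(S,bs)):
        m,p=mask(c,lo,hi,b); q=quad(p); print(nm,'px',q.round(1).tolist()); print(plane(c,q,z)[:,:2].tolist() if 0 else plane(c,q,z)[:,:2].round(4).tolist(),'cen',plane(c,q.mean(0),z).round(4))
for c,b in((T,(358,228,386,252)),(S,(243,260,268,286))):
    m,p=mask(c,(0,0,90),(179,60,255),b); e=cv2.fitEllipse(cv2.convexHull(p.astype(np.float32)));print('cap',p.min(0),p.max(0),e, plane(c,[e[0],[p[:,0].min(),e[0][1]],[p[:,0].max(),e[0][1]]],.002))
for c,b in((T,(296,210,312,226)),(S,(262,214,278,230))):
    m,p=mask(c,(0,0,0),(179,48,255),b); print('stud',p.min(0),p.max(0),plane(c,[[p[:,0].mean(),p[:,1].min()]],.046))
E
```

```text
top [[28, 61, 254], [14, 134, 192], [30, 3, 253], [13, 142, 241], [21, 23, 144], [22, 16, 245], [0, 0, 255], [3, 70, 33]]
side [[18, 78, 251], [14, 123, 207], [23, 14, 218], [13, 125, 191], [20, 17, 139], [19, 17, 165], [0, 0, 255]]
slab px [[312.6000061035156, 202.89999389648438], [308.6000061035156, 244.60000610351562], [250.10000610351562, 238.60000610351562], [255.60000610351562, 196.89999389648438]]
[[0.5762, -0.0999], [0.4208, -0.0775], [0.4477, 0.1186], [0.6047, 0.0989]] cen [[0.5108 0.01   0.016 ]]
slab px [[286.8999938964844, 193.10000610351562], [286.3999938964844, 230.89999389648438], [246.89999389648438, 231.10000610351562], [250.10000610351562, 195.39999389648438]]
[[0.6009, 0.1087], [0.5672, -0.1109], [0.4235, -0.0911], [0.4506, 0.1162]] cen [[ 0.5097 -0.      0.016 ]]
fence px [[278.1000061035156, 197.89999389648438], [305.3999938964844, 200.89999389648438], [305.1000061035156, 201.89999389648438], [280.6000061035156, 199.89999389648438]]
[[0.5928, 0.0203], [0.5787, -0.074], [0.5749, -0.073], [0.5848, 0.0118]] cen [[ 0.5828 -0.0288  0.028 ]]
fence px [[286.899993896484
[... 1133 characters left out ...]
9389648438]]
[[0.4662, 0.3135], [0.4748, 0.3102], [0.4738, 0.2415], [0.4671, 0.2369]] cen [[0.4705 0.2749 0.036 ]]
cap [361.375 230.875] [378.625 249.125] ((370.34747314453125, 239.99560546875), (17.60175132751465, 18.332807540893555), 22.828386306762695) [[ 0.4373 -0.2901  0.002 ]
 [ 0.4381 -0.2594  0.002 ]
 [ 0.4366 -0.3183  0.002 ]]
cap [245.875 263.375] [262.875 281.875] ((254.16551208496094, 272.8789367675781), (17.528362274169922, 18.69988441467285), 1.5268460512161255) [[ 0.4344 -0.2798  0.002 ]
 [ 0.407  -0.2758  0.002 ]
 [ 0.4631 -0.284   0.002 ]]
stud [298.125 214.625] [305.125 221.875] [[ 0.5184 -0.058   0.046 ]]
stud [267.375 216.625] [273.375 225.375] [[ 0.5144 -0.0578  0.046 ]]
```

```bash
cat > m2.py <<'E'
from h import *
np.set_printoptions(precision=4,suppress=True)
C=cams(6);T,S=C['top'],C['side']
def lines(c,lo,hi,box,zs):
    m,p=mask(c,lo,hi,box); q=quad(p); out=[]
    for i in range(4):
        a,b=q[i],q[(i+1)%4]; d=(b-a)/np.linalg.norm(b-a); n=np.array([-d[1],d[0]]); s=(p-a)@d; L=np.linalg.norm(b-a)
        k=(abs((p-a)@n)<1.3)&(s>.12*L)&(s<.88*L)
        vx,vy,x,y=cv2.fitLine(p[k].astype(np.float32),cv2.DIST_HUBER,0,.01,.01).ravel()
        e=np.array([[x,y]-.3*L*np.array([vx,vy]),[x,y]+.3*L*np.array([vx,vy])])
        w=plane(c,e,zs); dd=(w[1]-w[0])[:2]; dd*=np.sign(dd[np.argmax(abs(dd))])
        out.append((w.mean(0)[:2],np.degrees(np.arctan2(dd[1],dd[0])),e.mean(0)))
    for o in out: print('  mid px',o[2].round(1),'world',o[0],'ang',o[1].round(2))
if __name__=='__main__':
    for nm,lo,hi,bt,bs,z in(('slab',(15,30,170),(34,105,255),(240,190,325,250),(235,185,300,240),.016),('fence',(4,90,70),(16,255,255),(240,190,325,225),(278,185,300,230),.028),('rule',(0,0,120),(179,60,255),(160,222,232,248),(240,150,262,190),.006)):
        for c,b in((T,bt),(S,bs)):
            print(nm); lines(c,lo,hi,b,z)
    print('front profile', T['hsv'][232:250,275].tolist()); print('side -y', S['hsv'][224:238,262].tolist())
    print('fence prof', T['hsv'][194:210,285].tolist()); print('side fence', S['hsv'][210,278:294].tolist())
    print('grip prof top',T['hsv'][224:242,195].tolist())
    print('stud rows',T['hsv'][211:225,303].tolist(), S['hsv'][213:230,270].tolist())
E
python3 m2.py
```

```text
slab
  mid px [283.4 205.3] world [0.5694 0.0026] ang 82.61
  mid px [310.3 227.7] world [ 0.4827 -0.0867] ang -7.7
  mid px [289.  241.9] world [ 0.4324 -0.0118] ang 82.28
  mid px [252.9 218.8] world [0.5213 0.1088] ang -7.51
slab
  mid px [283.1 212.2] world [ 0.5698 -0.0043] ang 82.17
  mid px [260.7 229.9] world [ 0.4745 -0.0919] ang -8.37
  mid px [248.4 213.1] world [0.4364 0.0098] ang 82.25
  mid px [269.8 195.4] world [0.5298 0.1044] ang -8.48
fence
  mid px [283.6 198.6] world [0.5897 0.0013] ang 82.28
  mid px [312.2 206.9] world [ 0.555  -0.0963] ang 109.48
  mid px [291.4 205.2] world [ 0.5633 -0.0248] ang 82.49
  mid px [254.7 200.7] world [0.584 0.102] ang 32.78
fence
  mid px [287.6 211.2] world [ 0.586  -0.0143] ang 81.67
  mid px [285.4 229.4] world [ 0.5633 -0.115 ] ang -8.38
  mid px [283.1 222.5] world [ 0.5602 -0.0755] ang 82.17
  mid px [281.6 193.8] world [0.5772 0.0929] ang 34.75
rule
  mid px [226.1 234.1] world [0.4706 0.2007] ang 1.04
  mid px [193.2 239.8] world [0.4524 0.3113] ang 90.91
  mid px [168.9 235.3] world [0.4713 0.3947] ang 3.87
  mid px [190.
[... 1308 characters left out ...]
55, 56], [12, 79, 74], [12, 125, 131], [12, 144, 207], [13, 141, 238], [14, 142, 241], [12, 148, 224], [12, 150, 168], [12, 135, 125], [12, 80, 130], [17, 30, 176], [23, 10, 227], [27, 10, 219], [19, 16, 131], [11, 36, 57]]
stud rows [[28, 61, 254], [27, 64, 254], [26, 69, 254], [24, 62, 253], [22, 31, 248], [22, 16, 245], [24, 17, 229], [22, 21, 181], [23, 21, 143], [22, 21, 133], [21, 24, 146], [19, 55, 190], [23, 77, 243], [26, 67, 254]] [[18, 78, 253], [18, 77, 252], [18, 79, 252], [18, 72, 250], [18, 14, 220], [18, 16, 204], [20, 19, 165], [19, 19, 151], [21, 18, 141], [19, 20, 138], [22, 20, 137], [21, 18, 142], [18, 27, 186], [18, 76, 232], [18, 77, 252], [18, 77, 251], [17, 87, 224]]
```

```bash
cat > g.py <<'E'
import sys,numpy as np
from scipy.spatial.transform import Rotation as Ro
from cell import sensors
# args: groups x,y,z(mm),yaw(deg) -> tool-frame shift and rotvec from present pose
o=sensors.get_obs(); R=Ro.from_euler('xyz',o['tool_rot'],degrees=True); p=np.array(o['tool_pos'])*1000
print('t',o['time_s'],'pos',p.round(1),'rot',np.round(o['tool_rot'],2),'F',np.round(o['force'],1),'w',round(o['grip_width']*1000,1),'gf',o['grasp_force'])
for a in sys.argv[1:]:
    x,y,z,w=map(float,a.split(','))
    print(a,'->',R.inv().apply(np.array([x,y,z])-p).round(1),(R.inv()*Ro.from_euler('xyz',[180,0,w],degrees=True)).as_rotvec().round(4))
E
python3 g.py 480,-200,200,0.6 470,100,200,0.6 470.5,297,120,0.6 470.5,297,60,0.6 470.5,297,17,.6
python3 - <<'E'
from h import *
np.set_printoptions(precision=4,suppress=True)
C=cams(3);T,S=C['top'],C['side']
print('slab corner +y front',tri(C,(250.3,236.8),(250.1,195.6)),'rule corners',tri(C,(226.1,230.6),(257.1,184.1)),tri(C,(168.6,239.1),(246.6,160.6)))
def top(c,b): # bright cap top disc
    m,p=mask(c,(0,0,235),(179,40,255),b); return p.min(0),p.max(0),p.mean(0)
print(top(T,(358,228,386,252)),top(S,(243,260,268,286)))
g=[mask(c,(3,90,60),(14,255,255),b)[1] for c,b in((T,(180,222,215,248)),(S,(240,150,262,190)))]
print('grip',[(q.min(0),q.max(0)) for q in g])
print('stud rows top/side', tri(C,(303,216),(270,218)))
E
```

```text
t 1.1 pos [ 286.1 -583.7  204.5] rot [180.     0.    26.11] F [ 0.5 -1.3  0.2] w 87.1 gf 0.0
480,-200,200,0.6 -> [ 343.  -259.2    4.4] [1.000e-04 0.000e+00 4.453e-01]
470,100,200,0.6 -> [ 466.1 -532.9    4.4] [1.000e-04 0.000e+00 4.453e-01]
470.5,297,120,0.6 -> [ 553.3 -709.6   84.4] [1.000e-04 0.000e+00 4.453e-01]
470.5,297,60,0.6 -> [ 553.3 -709.6  144.4] [1.000e-04 0.000e+00 4.453e-01]
470.5,297,17,.6 -> [ 553.3 -709.6  187.4] [1.000e-04 0.000e+00 4.453e-01]
slab corner +y front [0.4524 0.1174 0.0152] rule corners [0.485  0.2015 0.0049] [0.456  0.3946 0.0024]
(array([362.625, 232.125]), array([377.125, 247.125]), array([370.1659, 239.9715])) (array([249.125, 264.625]), array([258.625, 271.625]), array([253.7092, 268.0408]))
grip [(array([190.125, 227.625]), array([203.625, 235.875])), (array([249.875, 163.875]), array([253.125, 173.875]))]
stud rows top/side [ 0.5136 -0.062   0.0435]
```

>>> {"fn": "drive_tool", "kwargs": {"moves": [{"x": 43, "y": -32, "z": 0, "rz": 0.06, "fingers": -1}, {"x": 86, "y": -65, "z": 0, "rz": 0.12}, {"x": 129, "y": -97, "z": 2, "rz": 0.18}, {"x": 171, "y": -130, "z": 3, "rz": 0.24}, {"x": 214, "y": -162, "z": 4, "rz": 0.3}, {"x": 257, "y": -195, "z": 4, "rz": 0.36}, {"x": 300, "y": -227, "z": 4, "rz": 0.42}, {"x": 343, "y": -259, "z": 4, "rz": 0.445}, {"x": 363, "y": -303, "z": 4, "rz": 0.445}, {"x": 384, "y": -350, "z": 4, "rz": 0.445}, {"x": 404, "y": -395, "z": 4, "rz": 0.445}, {"x": 425, "y": -440, "z": 4, "rz": 0.445}, {"x": 445, "y": -487, "z": 4, "rz": 0.445}, {"x": 466, "y": -533, "z": 4, "rz": 0.445}, {"x": 488, "y": -577, "z": 20, "rz": 0.445}, {"x": 510, "y": -621, "z": 40, "rz": 0.445}, {"x": 531, "y": -665, "z": 60, "rz": 0.445}, {"x": 553, "y": -710, "z": 84, "rz": 0.445}, {"x": 553, "y": -710, "z": 84, "rz": 0.445}, {"x": 553, "y": -710, "z": 84, "rz": 0.445}]}}

```text
invalid input at $.moves[0]: expected keys x, y, z, rx, ry, rz, fingers
```

```bash
python3 g.py 470.5,297,60,0.6 470.5,297,17,.6
python3 - <<'E'
from h import *
C=cams(1)
a=cv2.resize(C['top']['im'][205:260,150:250],None,fx=4,fy=4,interpolation=2);b=cv2.resize(C['side']['im'][130:205,220:320],None,fx=4,fy=4,interpolation=2)
cv2.imwrite('pics/c2.png',np.vstack([a,b])[:,:,::-1])
E
```

```text
t 1.4 pos [ 286.1 -583.7  204.5] rot [179.99   0.    26.11] F [-0.5 -0.6  1. ] w 86.9 gf 0.0
470.5,297,60,0.6 -> [ 553.2 -709.6  144.4] [1.000e-04 0.000e+00 4.453e-01]
470.5,297,17,.6 -> [ 553.2 -709.6  187.4] [1.000e-04 0.000e+00 4.453e-01]
```

View pics/c2.png

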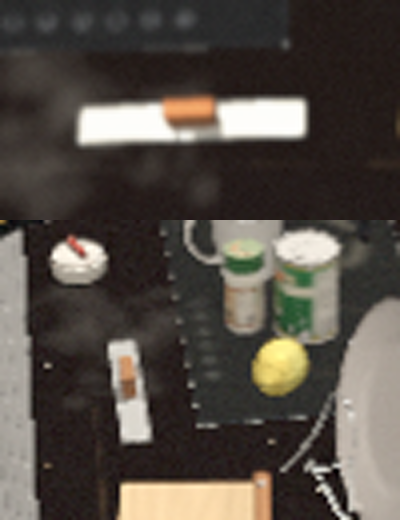

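The call was refused because every row needs all seven keys, so the arm has not moved. The crop still shows the rule lying clear, with its grip at about top (197,232).

>>> {"fn": "drive_tool", "kwargs": {"moves": [{"x": 43, "y": -32, "z": 0, "rx": 0, "ry": 0, "rz": 0.06, "fingers": -1}, {"x": 86, "y": -65, "z": 0, "rx": 0, "ry": 0, "rz": 0.12, "fingers": -1}, {"x": 129, "y": -97, "z": 2, "rx": 0, "ry": 0, "rz": 0.18, "fingers": -1}, {"x": 171, "y": -130, "z": 3, "rx": 0, "ry": 0, "rz": 0.24, "fingers": -1}, {"x": 214, "y": -162, "z": 4, "rx": 0, "ry": 0, "rz": 0.3, "fingers": -1}, {"x": 257, "y": -195, "z": 4, "rx": 0, "ry": 0, "rz": 0.36, "fingers": -1}, {"x": 300, "y": -227, "z": 4, "rx": 0, "ry": 0, "rz": 0.42, "fingers": -1}, {"x": 343, "y": -259, "z": 4, "rx": 0, "ry": 0, "rz": 0.445, "fingers": -1}, {"x": 363, "y": -303, "z": 4, "rx": 0, "ry": 0, "rz": 0.445, "fingers": -1}, {"x": 384, "y": -350, "z": 4, "rx": 0, "ry": 0, "rz": 0.445, "fingers": -1}, {"x": 404, "y": -395, "z": 4, "rx": 0, "ry": 0, "rz": 0.445, "fingers": -1}, {"x": 425, "y": -440, "z": 4, "rx": 0, "ry": 0, "rz": 0.445, "fingers": -1}, {"x": 445, "y": -487, "z": 4, "rx": 0, "ry": 0, "rz": 0.445, "fingers": -1}, {"x": 466, "y": -533, "z": 4, "rx": 0, "ry": 0, "rz": 0.445, "fingers": -1}, {"x": 488, "y": -577, "z": 20, "rx": 0, "ry": 0, "rz": 0.445, "fingers": -1}, {"x": 510, "y": -621, "z": 40, "rx": 0, "ry": 0, "rz": 0.445, "fingers": -1}, {"x": 531, "y": -665, "z": 60, "rx": 0, "ry": 0, "rz": 0.445, "fingers": -1}, {"x": 553, "y": -710, "z": 84, "rx": 0, "ry": 0, "rz": 0.445, "fingers": -1}, {"x": 553, "y": -710, "z": 84, "rx": 0, "ry": 0, "rz": 0.445, "fingers": -1}, {"x": 553, "y": -710, "z": 84, "rx": 0, "ry": 0, "rz": 0.445, "fingers": -1}]}}

```text
time_s: 4.0
tool_pos: [0.4702, 0.2968, 0.1204]
tool_rot: [180.0, 0.0, 0.6]
force: [0.3, 0.1, -0.4]
grip_width: 0.0872
grasp_force: 0.0
```

```bash
python3 g.py 470.5,297,60,0.6 470.5,297,17,.6
```

```text
t 4.0 pos [470.2 296.8 120.4] rot [1.7997e+02 2.0000e-02 6.2000e-01] F [ 0.3  0.1 -0.4] w 87.2 gf 0.0
470.5,297,60,0.6 -> [ 0.3 -0.2 60.4] [0.0006 0.0003 0.0004]
470.5,297,17,.6 -> [  0.3  -0.2 103.4] [0.0006 0.0003 0.0004]
```

>>> {"fn": "drive_tool", "kwargs": {"moves": [{"x": 0, "y": 0, "z": 35, "rx": 0, "ry": 0, "rz": 0, "fingers": -1}, {"x": 0, "y": 0, "z": 65, "rx": 0, "ry": 0, "rz": 0, "fingers": -1}, {"x": 0, "y": 0, "z": 85, "rx": 0, "ry": 0, "rz": 0, "fingers": -1}, {"x": 0, "y": 0, "z": 97, "rx": 0, "ry": 0, "rz": 0, "fingers": -1}, {"x": 0, "y": 0, "z": 103, "rx": 0, "ry": 0, "rz": 0, "fingers": -1}, {"x": 0, "y": 0, "z": 103, "rx": 0, "ry": 0, "rz": 0, "fingers": -1}, {"x": 0, "y": 0, "z": 103, "rx": 0, "ry": 0, "rz": 0, "fingers": 1}, {"x": 0, "y": 0, "z": 103, "rx": 0, "ry": 0, "rz": 0, "fingers": 1}, {"x": 0, "y": 0, "z": 103, "rx": 0, "ry": 0, "rz": 0, "fingers": 1}, {"x": 0, "y": 0, "z": 103, "rx": 0, "ry": 0, "rz": 0, "fingers": 1}, {"x": 0, "y": 0, "z": 103, "rx": 0, "ry": 0, "rz": 0, "fingers": 1}, {"x": 0, "y": 0, "z": 103, "rx": 0, "ry": 0, "rz": 0, "fingers": 1}], "force": 20}}

```text
time_s: 5.5
tool_pos: [0.47, 0.298, 0.0184]
tool_rot: [-180.0, -0.0, 0.6]
force: [-0.2, 0.5, 1.5]
grip_width: 0.0359
grasp_force: 0.6
```

```bash
python3 g.py 470.5,297,100,0.6 540,6,100,-7.7 540,6,55,-7.7
```

```text
t 5.5 pos [470.  298.   18.4] rot [-1.7998e+02 -1.0000e-02  6.3000e-01] F [-0.2  0.5  1.5] w 35.9 gf 0.6394970929250121
470.5,297,100,0.6 -> [  0.5   1.  -81.6] [-0.0004 -0.0001  0.0005]
540,6,100,-7.7 -> [ 66.8 292.7 -81.7] [-4.000e-04 -1.000e-04  1.453e-01]
540,6,55,-7.7 -> [ 66.8 292.8 -36.7] [-4.000e-04 -1.000e-04  1.453e-01]
```

```bash
python3 g.py;  python3 - <<'E'
from h import *
C=cams(1)
a=cv2.resize(C['top']['im'][205:260,150:250],None,fx=5,fy=5,interpolation=2);b=cv2.resize(C['side']['im'][130:190,200:300],None,fx=5,fy=5,interpolation=2)
cv2.imwrite('pics/c3.png',np.vstack([a,b])[:,:,::-1])
E
```

```text
t 5.5 pos [470.  298.   18.4] rot [-1.7998e+02 -1.0000e-02  6.3000e-01] F [-0.2  0.5  1.5] w 35.9 gf 0.6394970929250121
```

View pics/c3.png

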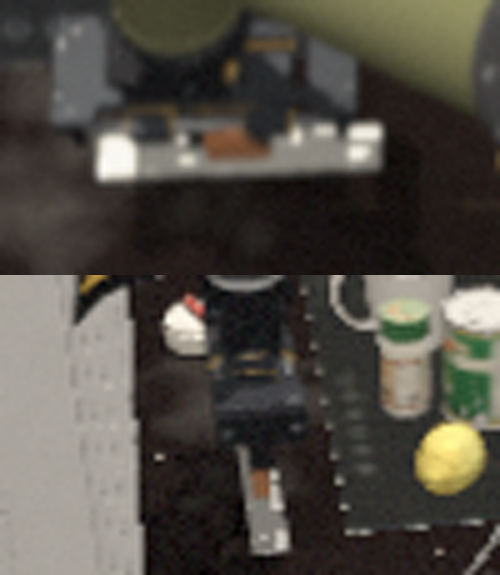

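The crop shows the gripper over the rule, with the bar still in sight at about top (197,233). I can't tell from it whether the pads hold the bar, so I'll let the fingers finish closing and read the width.

>>> {"fn": "drive_tool", "kwargs": {"moves": [{"x": 0, "y": 0, "z": 0, "rx": 0, "ry": 0, "rz": 0, "fingers": 1}, {"x": 0, "y": 0, "z": 0, "rx": 0, "ry": 0, "rz": 0, "fingers": 1}]}}

```text
time_s: 5.85
tool_pos: [0.471, 0.2978, 0.0184]
tool_rot: [-180.0, -0.1, 0.6]
force: [-0.4, -0.2, 5.9]
grip_width: 0.0071
grasp_force: 2.6
```

The opening has gone down to 7 mm, so the fingers have missed the bar. I'll look closer.

```bash
python3 g.py;  python3 - <<'E'
from h import *
C=cams(6)
a=cv2.resize(C['top']['im'][205:245,160:240],None,fx=7,fy=7,interpolation=2);b=cv2.resize(C['side']['im'][130:188,220:280],None,fx=5,fy=5,interpolation=2)
im=np.zeros((600,560,3),np.uint8);im[:280]=a;im[290:580,:300]=b
im=np.clip(im.astype(float)*1.5+15,0,255).astype(np.uint8)
cv2.imwrite('pics/c4.png',im[:,:,::-1])
for c,b,z in((C['top'],(180,222,215,248),.036),(C['side'],(240,150,262,190),.036)):
    m,p=mask(c,(3,90,60),(14,255,255),b); print(p.min(0),p.max(0))
E
```

```text
t 5.85 pos [471.  297.8  18.4] rot [-1.7996e+02 -1.1000e-01  6.2000e-01] F [-0.4 -0.2  5.9] w 7.1 gf 2.610350277100224
[190.125 231.125] [203.125 236.125]
[249.875 166.375] [253.375 173.875]
```

View pics/c4.png

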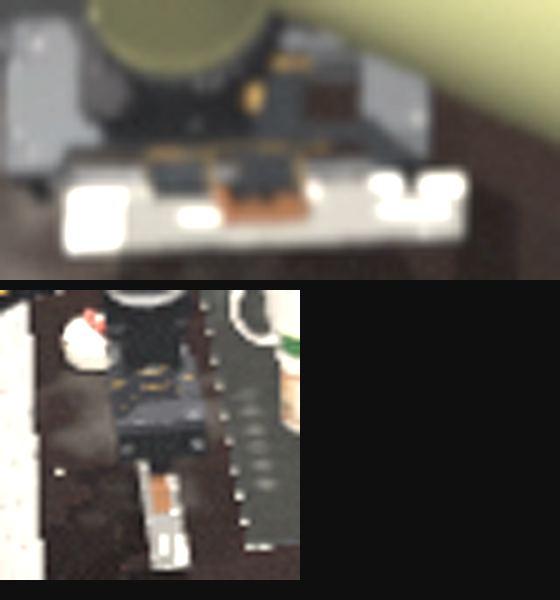

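Run:
```python
from h import *
np.set_printoptions(precision=4,suppress=True)
C=cams(1)
for a in((191.5,232),(187,232),(200,233)):
  for b in((251.5,165),):print(tri(C,a,b))
def proj(c,X): q=c['R']@np.array(X)+c['t']; return (q[0]/q[2]*c['fx']+c['cx'],q[1]/q[2]*c['fy']+c['cy'])
for X in((.47,.298,.01),(.47,.298,.029),(.47,.298,.06),(.47,.298,.08),(.47,.275,.036),(.47,.319,.036),(.47,.319,.006),(.47,.275,.006)): print(X,np.round(proj(C['top'],X),1),np.round(proj(C['side'],X),1))
```

```text
[0.4719 0.3147 0.0285]
[0.4743 0.3309 0.0186]
[0.4661 0.2851 0.0456]
(0.47, 0.298, 0.01) [197.3 234.5] [251.6 170.6]
(0.47, 0.298, 0.029) [196.4 232.3] [251.3 167.1]
(0.47, 0.298, 0.06) [195.1 228.7] [250.9 161.2]
(0.47, 0.298, 0.08) [194.1 226.3] [250.6 157.4]
(0.47, 0.275, 0.036) [203.  231.4] [251.6 168.7]
(0.47, 0.319, 0.036) [189.8 231.7] [250.9 163.1]
(0.47, 0.319, 0.006) [191.2 235.1] [251.3 168.6]
(0.47, 0.275, 0.006) [204.2 234.8] [252.  174.3]
```

Run:
```python
from h import *
C=cams(1)
def proj(c,X): q=c['R']@np.array(X)+c['t']; return (q[0]/q[2]*c['fx']+c['cx'],q[1]/q[2]*c['fy']+c['cy'])
c=C['side']
u=np.array([np.sin(np.radians(26.1)),-np.cos(np.radians(26.1))])
P=[]
for z in(.196,.215,.266):
  for s in(-.0585,0,.0585): P.append(proj(c,(.286+u[0]*s,-.5835+u[1]*s,z))); print(z,s,np.round(P[-1],1))
im=cv2.imread('pics/side0.png')[250:370,150:250]; im=cv2.resize(im,None,fx=5,fy=5,interpolation=2)
im=np.clip(im*1.6+15,0,255).astype(np.uint8)
for i,p in enumerate(P): cv2.circle(im,(int((p[0]-150)*5),int((p[1]-250)*5)),4,((0,0,255),(0,255,0),(255,0,0))[i//3],1)
b=C['side']['im'][125:190,225:275][:,:,::-1]; b=cv2.resize(b,None,fx=6,fy=6,interpolation=2);b=np.clip(b*2.0+15,0,255).astype(np.uint8)
for i,z in enumerate((.0104,.0294,.08)):
  for s in(-.0185,.0185): 
    p=proj(c,(.4705,.298+s,z)); cv2.circle(b,(int((p[0]-225)*6),int((p[1]-125)*6)),4,((0,0,255),(0,255,0),(255,0,0))[i],1)
o=np.zeros((600,800,3),np.uint8);o[:600,:500]=im;o[:390,500:800]=b
cv2.imwrite('pics/c5.png',o)
```

```text
0.196 -0.0585 [188.4 307.3]
0.196 0 [198.3 324.3]
0.196 0.0585 [208.9 342.7]
0.215 -0.0585 [187.2 302.7]
0.215 0 [197.1 319.7]
0.215 0.0585 [207.9 338.1]
0.266 -0.0585 [183.7 289.7]
0.266 0 [193.8 306.8]
0.266 0.0585 [204.9 325.4]
```

View pics/c5.png

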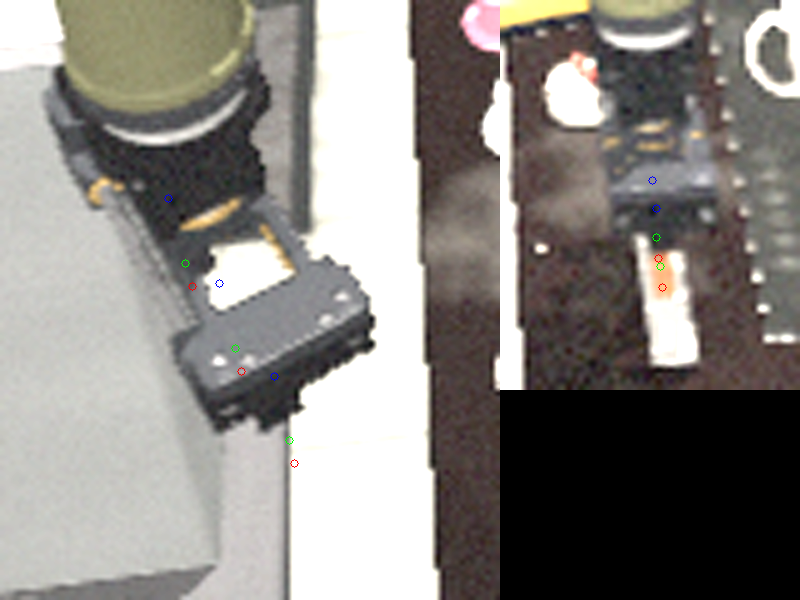

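The projected pose does not match the picture. The gripper appears about 25–30 mm above where the reported TCP would put it, and the pads seem to have closed over the top of the bar. I'll open and feel downwards in small steps.

>>> {"fn": "drive_tool", "kwargs": {"moves": [{"x": 0, "y": 0, "z": -5, "rx": 0, "ry": 0, "rz": 0, "fingers": -1}, {"x": 0, "y": 0, "z": -5, "rx": 0, "ry": 0, "rz": 0, "fingers": -1}, {"x": 0, "y": 0, "z": -5, "rx": 0, "ry": 0, "rz": 0, "fingers": -1}, {"x": 0, "y": 0, "z": -5, "rx": 0, "ry": 0, "rz": 0, "fingers": -1}, {"x": 0, "y": 0, "z": -5, "rx": 0, "ry": 0, "rz": 0, "fingers": -1}, {"x": 0, "y": 0, "z": -5, "rx": 0, "ry": 0, "rz": 0, "fingers": -1}, {"x": 0, "y": 0, "z": -5, "rx": 0, "ry": 0, "rz": 0, "fingers": -1}, {"x": 0, "y": 0, "z": -5, "rx": 0, "ry": 0, "rz": 0, "fingers": -1}, {"x": 0, "y": 0, "z": -2, "rx": 0, "ry": 0, "rz": 0, "fingers": -1}, {"x": 0, "y": 0, "z": 1, "rx": 0, "ry": 0, "rz": 0, "fingers": -1}, {"x": 0, "y": 0, "z": 4, "rx": 0, "ry": 0, "rz": 0, "fingers": -1}, {"x": 0, "y": 0, "z": 4, "rx": 0, "ry": 0, "rz": 0, "fingers": -1}]}}

```text
time_s: 8.15
tool_pos: [0.4698, 0.2971, 0.013]
tool_rot: [180.0, 0.0, 0.6]
force: [0.3, 0.6, -0.2]
grip_width: 0.0871
grasp_force: 0.0
```

>>> {"fn": "drive_tool", "kwargs": {"moves": [{"x": 0, "y": 0, "z": 2, "rx": 0, "ry": 0, "rz": 0, "fingers": -1}, {"x": 0, "y": 0, "z": 4, "rx": 0, "ry": 0, "rz": 0, "fingers": -1}, {"x": 0, "y": 0, "z": 4, "rx": 0, "ry": 0, "rz": 0, "fingers": -1}]}}

```text
time_s: 8.52
tool_pos: [0.47, 0.2972, 0.0092]
tool_rot: [180.0, 0.0, 0.6]
force: [-0.2, 0.1, 0.4]
grip_width: 0.0868
grasp_force: 0.0
```

>>> {"fn": "drive_tool", "kwargs": {"moves": [{"x": 0, "y": 0, "z": 2, "rx": 0, "ry": 0, "rz": 0, "fingers": -1}, {"x": 0, "y": 0, "z": 4, "rx": 0, "ry": 0, "rz": 0, "fingers": -1}, {"x": 0, "y": 0, "z": 6, "rx": 0, "ry": 0, "rz": 0, "fingers": -1}, {"x": 0, "y": 0, "z": 6, "rx": 0, "ry": 0, "rz": 0, "fingers": -1}]}}

```text
time_s: 9.02
tool_pos: [0.47, 0.2971, 0.0032]
tool_rot: [180.0, 0.0, 0.6]
force: [0.2, 1.4, -1.1]
grip_width: 0.0871
grasp_force: 0.0
```

```bash
python3 g.py
python3 - <<'E'
from h import *
C=cams(2)
for c,b in((C['top'],(180,222,215,248)),(C['side'],(240,150,262,190))):
    m,p=mask(c,(3,90,60),(14,255,255),b); print(p.min(0),p.max(0))
def proj(c,X): q=c['R']@np.array(X)+c['t']; return (q[0]/q[2]*c['fx']+c['cx'],q[1]/q[2]*c['fy']+c['cy'])
b=C['side']['im'][125:190,225:275][:,:,::-1]; b=cv2.resize(b,None,fx=8,fy=8,interpolation=2);b=np.clip(b*2.5+15,0,255).astype(np.uint8)
a=C['top']['im'][195:245,150:230][:,:,::-1]; a=cv2.resize(a,None,fx=5,fy=5,interpolation=2);a=np.clip(a*2.5+15,0,255).astype(np.uint8)
o=np.zeros((520,800,3),np.uint8);o[:520,:400]=b;o[:250,400:800]=a
cv2.imwrite('pics/c6.png',o)
E
```

```text
t 9.025 pos [470.  297.1   3.2] rot [1.7998e+02 2.0000e-02 6.2000e-01] F [ 0.2  1.4 -1.1] w 87.1 gf 0.0
[190.875 232.375] [203.125 236.125]Traceback (most recent call last):
  File "<stdin>", line 4, in <module>
  File "h.py", line 24, in mask
    ct=max(cv2.findContours(m,cv2.RETR_EXTERNAL,cv2.CHAIN_APPROX_NONE)[0],key=cv2.contourArea)
ValueError: max() iterable argument is empty
```

>>> {"fn": "drive_tool", "kwargs": {"moves": [{"x": 0, "y": 0, "z": 3, "rx": 0, "ry": 0, "rz": 0, "fingers": -1}, {"x": 0, "y": 0, "z": 6, "rx": 0, "ry": 0, "rz": 0, "fingers": -1}, {"x": 0, "y": 0, "z": 6, "rx": 0, "ry": 0, "rz": 0, "fingers": -1}, {"x": 0, "y": 0, "z": 6, "rx": 0, "ry": 0, "rz": 0, "fingers": 1}, {"x": 0, "y": 0, "z": 6, "rx": 0, "ry": 0, "rz": 0, "fingers": 1}, {"x": 0, "y": 0, "z": 6, "rx": 0, "ry": 0, "rz": 0, "fingers": 1}, {"x": 0, "y": 0, "z": 6, "rx": 0, "ry": 0, "rz": 0, "fingers": 1}, {"x": 0, "y": 0, "z": 6, "rx": 0, "ry": 0, "rz": 0, "fingers": 1}, {"x": 0, "y": 0, "z": 6, "rx": 0, "ry": 0, "rz": 0, "fingers": 1}], "force": 20}}

```text
time_s: 10.35
tool_pos: [0.4701, 0.2971, -0.0026]
tool_rot: [180.0, 0.0, 0.6]
force: [-0.4, -0.4, 0.2]
grip_width: 0.0441
grasp_force: 20.0
```

```bash
python3 g.py 470,297,65,0.6 547,4.7,65,-7.7 547,4.7,40,-7.7
```

```text
t 10.35 pos [470.1 297.1  -2.6] rot [179.98   0.     0.62] F [-0.4 -0.4  0.2] w 44.1 gf 19.999926388263702
470,297,65,0.6 -> [ -0.1   0.1 -67.6] [0.0004 0.     0.0003]
547,4.7,65,-7.7 -> [ 73.7 293.2 -67.5] [0.0004 0.     0.1452]
547,4.7,40,-7.7 -> [ 73.7 293.2 -42.5] [0.0004 0.     0.1452]
```

>>> {"fn": "drive_tool", "kwargs": {"moves": [{"x": 0, "y": 0, "z": -10, "rx": 0, "ry": 0, "rz": 0, "fingers": 1}, {"x": 0, "y": 0, "z": -30, "rx": 0, "ry": 0, "rz": 0, "fingers": 1}, {"x": 0, "y": 0, "z": -50, "rx": 0, "ry": 0, "rz": 0, "fingers": 1}, {"x": 0, "y": 0, "z": -67, "rx": 0, "ry": 0, "rz": 0, "fingers": 1}, {"x": 6, "y": 25, "z": -67, "rx": 0, "ry": 0, "rz": 0.015, "fingers": 1}, {"x": 16, "y": 60, "z": -67, "rx": 0, "ry": 0, "rz": 0.03, "fingers": 1}, {"x": 26, "y": 100, "z": -67, "rx": 0, "ry": 0, "rz": 0.05, "fingers": 1}, {"x": 36, "y": 140, "z": -67, "rx": 0, "ry": 0, "rz": 0.07, "fingers": 1}, {"x": 46, "y": 180, "z": -67, "rx": 0, "ry": 0, "rz": 0.09, "fingers": 1}, {"x": 56, "y": 220, "z": -67, "rx": 0, "ry": 0, "rz": 0.11, "fingers": 1}, {"x": 65, "y": 255, "z": -67, "rx": 0, "ry": 0, "rz": 0.13, "fingers": 1}, {"x": 71, "y": 282, "z": -67, "rx": 0, "ry": 0, "rz": 0.145, "fingers": 1}, {"x": 73.7, "y": 293, "z": -67, "rx": 0, "ry": 0, "rz": 0.145, "fingers": 1}, {"x": 73.7, "y": 293, "z": -55, "rx": 0, "ry": 0, "rz": 0.145, "fingers": 1}, {"x": 73.7, "y": 293, "z": -40, "rx": 0, "ry": 0, "rz": 0.145, "fingers": 1}, {"x": 73.7, "y": 293, "z": -30, "rx": 0, "ry": 0, "rz": 0.145, "fingers": 1}, {"x": 73.7, "y": 293, "z": -24, "rx": 0, "ry": 0, "rz": 0.145, "fingers": 1}, {"x": 73.7, "y": 293, "z": -24, "rx": 0, "ry": 0, "rz": 0.145, "fingers": 1}, {"x": 73.7, "y": 293, "z": -24, "rx": 0, "ry": 0, "rz": 0.145, "fingers": 1}]}}

```text
time_s: 12.72
tool_pos: [0.5471, 0.0052, 0.0216]
tool_rot: [180.0, -0.0, -7.7]
force: [-1.0, 0.4, -2.0]
grip_width: 0.044
grasp_force: 20.0
```

```bash
python3 g.py
python3 - <<'E'
from h import *
from m2 import lines
np.set_printoptions(precision=4,suppress=True)
C=cams(3)
import pickle
b=C['side']['im'][180:240,235:300]; b=cv2.resize(b,None,fx=6,fy=6,interpolation=2)
a=C['top']['im'][185:250,240:330]; a=cv2.resize(a,None,fx=4.4,fy=4.4,interpolation=2)
o=np.zeros((400,800,3),np.uint8);o[:360,:390]=b;o[:286,400:796]=a
cv2.imwrite('pics/c6.png',np.clip(o[:,:,::-1]*1.3,0,255).astype(np.uint8))
E
```

```text
t 12.725 pos [547.1   5.2  21.6] rot [ 1.80e+02 -1.00e-02 -7.68e+00] F [-1.   0.4 -2. ] w 44.0 gf 19.99940514564514
```

View pics/c6.png

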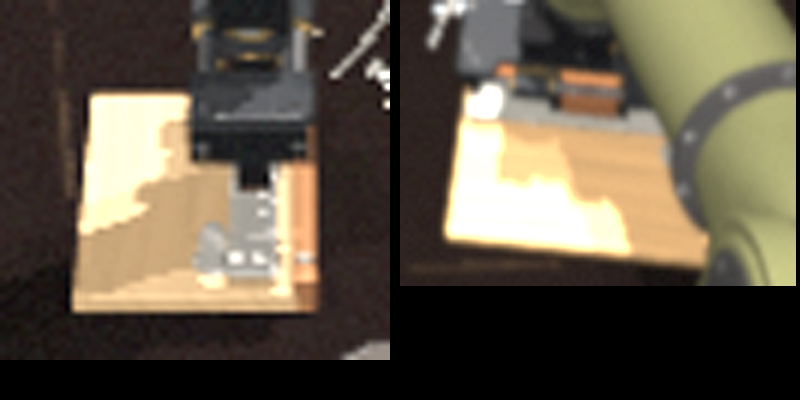

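The rule is held level, about 8 mm above the slab. In the side view there is a gap between its right edge (px ~280.5) and the fence, and its near end is at row ~226. Its left end in the top view is at about (256,208).

Run:
```python
from h import *
np.set_printoptions(precision=4,suppress=True)
C=cams(6);T,S=C['top'],C['side']
ex=np.array([.991,-.134]);ey=np.array([.134,.991])
def f(c,uv,z): w=plane(c,uv,z)[0][:2]; return w@ex,w@ey
t=T['im'].astype(int);s=S['im'].astype(int)
print('top row208',[ (i,t[208,i].tolist()) for i in range(250,262)])
print('side row224',[ (i,s[224,i].tolist()) for i in range(270,289)])
print('side col277',[ (i,s[i,277].tolist()) for i in range(220,234)])
print(f(T,(255.7,208),.030),f(S,(277,226.3),.030),f(S,(280.5,220),.030))
```

```text
top row208 [(250, [36, 27, 25]), (251, [36, 28, 25]), (252, [37, 29, 26]), (253, [64, 54, 42]), (254, [149, 132, 104]), (255, [228, 214, 179]), (256, [238, 233, 220]), (257, [239, 236, 227]), (258, [241, 238, 229]), (259, [242, 239, 230]), (260, [242, 239, 230]), (261, [239, 237, 227])]
side row224 [(270, [142, 138, 131]), (271, [140, 136, 130]), (272, [130, 127, 119]), (273, [129, 126, 120]), (274, [132, 129, 122]), (275, [132, 128, 121]), (276, [132, 128, 121]), (277, [131, 127, 121]), (278, [130, 126, 120]), (279, [132, 129, 122]), (280, [182, 178, 169]), (281, [179, 164, 145]), (282, [218, 186, 143]), (283, [195, 160, 118]), (284, [181, 129, 92]), (285, [196, 141, 100]), (286, [199, 146, 102]), (287, [145, 100, 68]), (288, [41, 29, 26])]
side col277 [(220, [128, 124, 118]), (221, [135, 132, 125]), (222, [184, 180, 172]), (223, [180, 176, 169]), (224, [131, 127, 121]), (225, [156, 151, 143]), (226, [143, 127, 106]), (227, [154, 127, 93]), (228, [181, 151, 112]), (229, [183, 154, 117]), (230, [164, 136, 101]), (231, [169, 140, 104]), (232, [23, 18, 17]), (233, [25, 19, 19])]
(np.float64(0.5366600966346622), np.float64(0.17195426136978692)) (np.float64(0.5427423350106635), np.float64(-0.023909986507096512)) (np.float64(0.5554817585243976), np.float64(0.010124268611277201))
```

>>> {"fn": "drive_tool", "kwargs": {"moves": [{"x": 0, "y": 0, "z": 4, "rx": 0, "ry": 0, "rz": 0, "fingers": 1}, {"x": 0, "y": 0, "z": 7.5, "rx": 0, "ry": 0, "rz": 0, "fingers": 1}, {"x": 0, "y": 0, "z": 7.5, "rx": 0, "ry": 0, "rz": 0, "fingers": 1}, {"x": 3, "y": 0, "z": 7.5, "rx": 0, "ry": 0, "rz": 0, "fingers": 1}, {"x": 6, "y": 0, "z": 7.5, "rx": 0, "ry": 0, "rz": 0, "fingers": 1}, {"x": 7, "y": 0, "z": 7.5, "rx": 0, "ry": 0, "rz": 0, "fingers": 1}, {"x": 7, "y": 0, "z": 7.5, "rx": 0, "ry": 0, "rz": 0, "fingers": 1}]}}

```text
time_s: 15.1
tool_pos: [0.5535, 0.0043, 0.0136]
tool_rot: [-180.0, 0.1, -7.7]
force: [-2.3, 1.0, 3.0]
grip_width: 0.0441
grasp_force: 20.0
```

>>> {"fn": "drive_tool", "kwargs": {"moves": [{"x": 1, "y": 0, "z": 0, "rx": 0, "ry": 0, "rz": 0, "fingers": 1}, {"x": 2, "y": 0, "z": 0, "rx": 0, "ry": 0, "rz": 0, "fingers": 1}, {"x": 2, "y": 0, "z": 0, "rx": 0, "ry": 0, "rz": 0, "fingers": 1}]}}

```text
time_s: 15.48
tool_pos: [0.5561, 0.0038, 0.0137]
tool_rot: [-180.0, -0.0, -7.7]
force: [-0.5, 0.3, -0.8]
grip_width: 0.0438
grasp_force: 20.0
```

>>> {"fn": "drive_tool", "kwargs": {"moves": [{"x": 1, "y": 0, "z": 0, "rx": 0, "ry": 0, "rz": 0, "fingers": 1}, {"x": 2, "y": 0, "z": 0, "rx": 0, "ry": 0, "rz": 0, "fingers": 1}, {"x": 2, "y": 0, "z": 0, "rx": 0, "ry": 0, "rz": 0, "fingers": 1}]}}

```text
time_s: 15.85
tool_pos: [0.5565, 0.0038, 0.0138]
tool_rot: [180.0, 0.2, -7.7]
force: [-6.0, 0.5, 3.5]
grip_width: 0.0439
grasp_force: 20.0
```

>>> {"fn": "drive_tool", "kwargs": {"moves": [{"x": 1, "y": 0, "z": 0, "rx": 0, "ry": 0, "rz": 0, "fingers": 1}, {"x": 2, "y": 0, "z": 0, "rx": 0, "ry": 0, "rz": 0, "fingers": 1}, {"x": 2, "y": 0, "z": 0, "rx": 0, "ry": 0, "rz": 0, "fingers": 1}], "force": 12}}

```text
time_s: 16.23
tool_pos: [0.557, 0.0036, 0.0135]
tool_rot: [179.9, 0.3, -7.7]
force: [-7.3, 1.4, 6.1]
grip_width: 0.0438
grasp_force: 12.0
```

```bash
python3 -c "
from cell import sensors; o=sensors.get_obs(); print(o['wrist_torque'],o['force'],o['tool_rot'],o['tool_pos'])"
```

```text
[ 0.40752713  1.93148861 -0.00283922] [-7.28887695  1.3594204   6.10848692] [179.93258015   0.33792938  -7.69052445] [0.55701023 0.0036197  0.01351682]
```

The wrist moment about z is near zero under the push, so the rule lies flush. I'll release it and raise the arm.

>>> {"fn": "drive_tool", "kwargs": {"moves": [{"x": 0, "y": 0, "z": 0, "rx": 0, "ry": 0, "rz": 0, "fingers": -1}, {"x": -3, "y": 0, "z": 0, "rx": 0, "ry": 0, "rz": 0, "fingers": -1}, {"x": -3, "y": 0, "z": 0, "rx": 0, "ry": 0, "rz": 0, "fingers": -1}, {"x": -3, "y": 0, "z": 0, "rx": 0, "ry": 0, "rz": 0, "fingers": -1}, {"x": -3, "y": 0, "z": 0, "rx": 0, "ry": 0, "rz": 0, "fingers": -1}, {"x": -3, "y": 0, "z": -10, "rx": 0, "ry": 0, "rz": 0, "fingers": -1}, {"x": -3, "y": 0, "z": -40, "rx": 0, "ry": 0, "rz": 0, "fingers": -1}, {"x": -3, "y": 0, "z": -90, "rx": 0, "ry": 0, "rz": 0, "fingers": -1}, {"x": -3, "y": 0, "z": -130, "rx": 0, "ry": 0, "rz": 0, "fingers": -1}, {"x": -60, "y": -40, "z": -130, "rx": 0, "ry": 0, "rz": 0, "fingers": -1}, {"x": -60, "y": -100, "z": -130, "rx": 0, "ry": 0, "rz": 0, "fingers": -1}, {"x": -60, "y": -155, "z": -130, "rx": 0, "ry": 0, "rz": 0, "fingers": -1}, {"x": -60, "y": -210, "z": -130, "rx": 0, "ry": 0, "rz": 0, "fingers": -1}, {"x": -60, "y": -240, "z": -130, "rx": 0, "ry": 0, "rz": 0, "fingers": -1}, {"x": -60, "y": -240, "z": -130, "rx": 0, "ry": 0, "rz": 0, "fingers": -1}], "force": 20}}

```text
time_s: 18.1
tool_pos: [0.5316, 0.2528, 0.1446]
tool_rot: [-179.9, 0.0, -7.4]
force: [-0.5, -0.7, 0.9]
grip_width: 0.0872
grasp_force: 0.0
```

```bash
python3 g.py
python3 - <<'E'
from h import *
np.set_printoptions(precision=4,suppress=True)
C=cams(6);T,S=C['top'],C['side']
ex=np.array([.991,-.134]);ey=np.array([.134,.991])
for c,b,z in((T,(245,195,318,220),.022),(S,(270,185,290,232),.022)):
    m,p=mask(c,(0,0,110),(179,45,255),b); q=quad(p); w=plane(c,q,z)[:,:2]; print('rule px',q.round(1).tolist(),'ex',(w@ex).round(4),'ey',(w@ey).round(4))
t,pt=mask(T,(0,0,90),(179,60,255),(358,228,386,252)); s,ps=mask(S,(0,0,90),(179,60,255),(243,260,268,286))
for c,p in((T,pt),(S,ps)):
    x0,x1=p[:,0].min(),p[:,0].max(); yb=p[:,1].max(); print('cap',x0,x1,p[:,1].min(),yb,'front pt',plane(c,((x0+x1)/2,yb),0)[0], 'top edge', plane(c,(p[p[:,1].argmin(),0],p[:,1].min()),.04)[0])
b=S['im'][185:290,235:325]; b=cv2.resize(b,None,fx=4,fy=4,interpolation=2)
a=T['im'][190:255,240:390]; a=cv2.resize(a,None,fx=2.9,fy=2.9,interpolation=2)
o=np.zeros((440,800,3),np.uint8);o[:420,:360]=b;o[:189,365:800]=a[:189,:435]
cv2.imwrite('pics/c7.png',o[:,:,::-1])
E
```

```text
t 18.1 pos [531.6 252.8 144.6] rot [-1.7987e+02  1.0000e-02 -7.3800e+00] F [-0.5 -0.7  0.9] w 87.2 gf 0.0
rule px [[310.6000061035156, 210.10000610351562], [307.8999938964844, 210.89999389648438], [305.1000061035156, 207.10000610351562], [310.1000061035156, 207.10000610351562]] ex [0.5529 0.549  0.5623 0.5641] ey [-0.0169 -0.0077  0.003  -0.0143]
rule px [[282.1000061035156, 194.10000610351562], [282.8999938964844, 226.39999389648438], [276.1000061035156, 226.89999389648438], [275.6000061035156, 194.60000610351562]] ex [0.5615 0.5642 0.5393 0.5351] ey [ 0.1744 -0.0161 -0.0185  0.1716]
cap 361.375 378.625 230.875 249.125 front pt [ 0.405  -0.2857  0.    ] top edge [ 0.4552 -0.2855  0.04  ]
cap 245.875 262.875 263.375 281.875 front pt [ 0.432  -0.3159  0.    ] top edge [ 0.4305 -0.271   0.04  ]Traceback (most recent call last):
  File "<stdin>", line 12, in <module>
ValueError: could not broadcast input array from shape (188,435,3) into shape (189,435,3)
```

```bash
python3 g.py 490,-50,145,-4 432,-287,120,0 432,-287,60,0 432,-287,-8,0
```

```text
t 18.7 pos [532.6 248.9 144. ] rot [ 1.7999e+02 -1.0000e-02 -7.7200e+00] F [-0.4 -0.1 -0.1] w 87.2 gf 0.0
490,-50,145,-4 -> [ -2.1 301.9  -1. ] [ 0.0002 -0.0001 -0.0649]
432,-287,120,0 -> [-27.7 544.5  24.1] [ 2.000e-04 -1.000e-04 -1.347e-01]
432,-287,60,0 -> [-27.7 544.5  84.1] [ 2.000e-04 -1.000e-04 -1.347e-01]
432,-287,-8,0 -> [-27.7 544.5 152.1] [ 2.000e-04 -1.000e-04 -1.347e-01]
```

>>> {"fn": "drive_tool", "kwargs": {"moves": [{"x": 0, "y": 30, "z": 0, "rx": 0, "ry": 0, "rz": -0.01, "fingers": -1}, {"x": 0, "y": 70, "z": 0, "rx": 0, "ry": 0, "rz": -0.02, "fingers": -1}, {"x": 0, "y": 115, "z": 0, "rx": 0, "ry": 0, "rz": -0.03, "fingers": -1}, {"x": -1, "y": 160, "z": 0, "rx": 0, "ry": 0, "rz": -0.04, "fingers": -1}, {"x": -1, "y": 205, "z": 0, "rx": 0, "ry": 0, "rz": -0.05, "fingers": -1}, {"x": -2, "y": 250, "z": 0, "rx": 0, "ry": 0, "rz": -0.06, "fingers": -1}, {"x": -3, "y": 300, "z": 0, "rx": 0, "ry": 0, "rz": -0.065, "fingers": -0.38}, {"x": -8, "y": 345, "z": 0, "rx": 0, "ry": 0, "rz": -0.08, "fingers": -0.38}, {"x": -13, "y": 390, "z": 0, "rx": 0, "ry": 0, "rz": -0.09, "fingers": -0.38}, {"x": -18, "y": 435, "z": 0, "rx": 0, "ry": 0, "rz": -0.1, "fingers": -0.38}, {"x": -23, "y": 480, "z": 5, "rx": 0, "ry": 0, "rz": -0.12, "fingers": -0.38}, {"x": -26, "y": 520, "z": 15, "rx": 0, "ry": 0, "rz": -0.135, "fingers": -0.38}, {"x": -27.7, "y": 544.5, "z": 25, "rx": 0, "ry": 0, "rz": -0.135, "fingers": -0.38}, {"x": -27.7, "y": 544.5, "z": 50, "rx": 0, "ry": 0, "rz": -0.135, "fingers": -0.38}, {"x": -27.7, "y": 544.5, "z": 75, "rx": 0, "ry": 0, "rz": -0.135, "fingers": -0.38}, {"x": -27.7, "y": 544.5, "z": 75, "rx": 0, "ry": 0, "rz": -0.135, "fingers": -0.38}]}}

```text
time_s: 20.7
tool_pos: [0.431, -0.2849, 0.0669]
tool_rot: [-179.8, 0.2, 0.1]
force: [0.0, -0.2, 0.0]
grip_width: 0.0602
grasp_force: 0.0
```

```bash
python3 g.py 432,-287,-8,0
python3 - <<'E'
from h import *
C=cams(4);T,S=C['top'],C['side']
b=S['im'][185:290,235:325]; b=cv2.resize(b,None,fx=5.5,fy=5.5,interpolation=2)
a=T['im'][190:255,245:320]; a=cv2.resize(a,None,fx=4,fy=4,interpolation=2)
o=np.zeros((600,800,3),np.uint8);o[:578,:495]=b;o[:260,498:798]=a
cv2.imwrite('pics/c7.png',o[:,:,::-1])
np.save('pics/t7.npy',T['im'])
t=T['im'].astype(int)
for r in (206,208): print([(i,t[r,i].tolist()) for i in list(range(252,260))])
for r in (211,212,213): print([(i,t[r,i].tolist()) for i in list(range(306,314))])
E
```

```text
t 20.7 pos [ 431.  -284.9   66.9] rot [-1.7981e+02  2.0000e-01  1.0000e-01] F [ 0.  -0.2  0. ] w 60.2 gf 0.0
432,-287,-8,0 -> [ 1.3  2.3 74.9] [-0.0033  0.0035  0.0018]
[(252, [38, 31, 27]), (253, [67, 54, 40]), (254, [161, 136, 100]), (255, [242, 226, 187]), (256, [252, 248, 238]), (257, [252, 250, 245]), (258, [252, 251, 246]), (259, [252, 251, 246])]
[(252, [38, 31, 28]), (253, [70, 57, 43]), (254, [170, 145, 108]), (255, [245, 230, 195]), (256, [251, 248, 239]), (257, [250, 249, 243]), (258, [250, 249, 243]), (259, [251, 249, 244])]
[(306, [251, 250, 245]), (307, [251, 250, 244]), (308, [251, 250, 244]), (309, [250, 248, 240]), (310, [250, 244, 224]), (311, [248, 234, 181]), (312, [171, 145, 100]), (313, [59, 48, 36])]
[(306, [251, 250, 245]), (307, [251, 250, 245]), (308, [251, 249, 244]), (309, [249, 247, 239]), (310, [249, 240, 219]), (311, [248, 231, 176]), (312, [167, 140, 97]), (313, [55, 44, 34])]
[(306, [250, 248, 243]), (307, [250, 248, 242]), (308, [249, 247, 241]), (309, [248, 244, 235]), (310, [245, 233, 205]), (311, [245, 224, 166]), (312, [161, 133, 91]), (313, [52, 40, 32])]
```

View pics/c7.png

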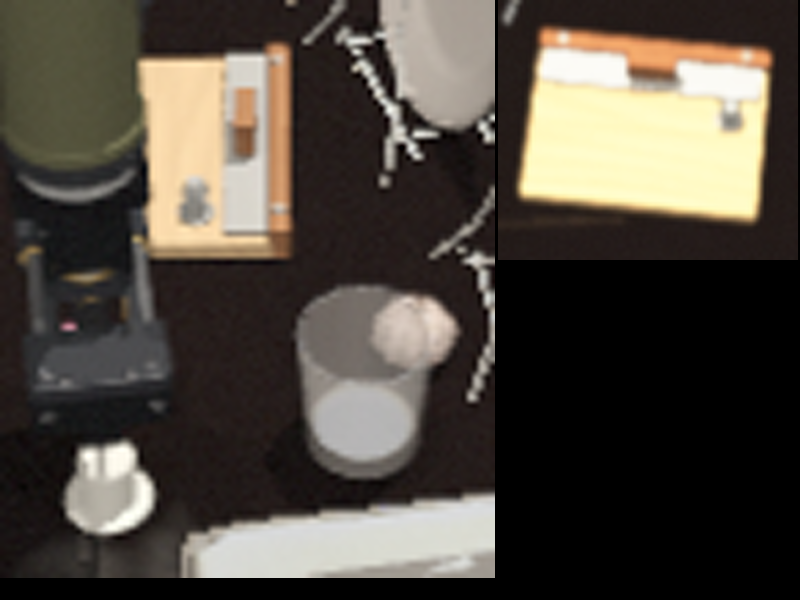

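The rule lies flush along the fence. In the top view the gap at its left end is about 1.2 px and at its right about 2 px, so it is centred to within 1–2 mm. The white cap stands under the gripper at side (255,274), and nothing else has moved.

>>> {"fn": "drive_tool", "kwargs": {"moves": [{"x": 1, "y": 1.5, "z": 25, "rx": 0, "ry": 0, "rz": 0, "fingers": -0.38}, {"x": 1, "y": 1.5, "z": 48, "rx": 0, "ry": 0, "rz": 0, "fingers": -0.38}, {"x": 1, "y": 1.5, "z": 64, "rx": 0, "ry": 0, "rz": 0, "fingers": -0.38}, {"x": 1, "y": 1.5, "z": 70, "rx": 0, "ry": 0, "rz": 0, "fingers": -0.38}, {"x": 1, "y": 1.5, "z": 74, "rx": 0, "ry": 0, "rz": 0, "fingers": -0.38}, {"x": 1, "y": 1.5, "z": 74, "rx": 0, "ry": 0, "rz": 0, "fingers": -0.38}]}}

```text
time_s: 21.85
tool_pos: [0.4335, -0.2884, -0.0047]
tool_rot: [180.0, -0.0, 0.1]
force: [0.2, 0.3, 0.2]
grip_width: 0.06
grasp_force: 0.0
```

>>> {"fn": "drive_tool", "kwargs": {"moves": [{"x": 0, "y": 0, "z": 0, "rx": 0, "ry": 0, "rz": 0, "fingers": 1}, {"x": 0, "y": 0, "z": 0, "rx": 0, "ry": 0, "rz": 0, "fingers": 1}, {"x": 0, "y": 0, "z": 0, "rx": 0, "ry": 0, "rz": 0, "fingers": 1}, {"x": 0, "y": 0, "z": 0, "rx": 0, "ry": 0, "rz": 0, "fingers": 1}, {"x": 0, "y": 0, "z": 0, "rx": 0, "ry": 0, "rz": 0, "fingers": 1}], "force": 25}}

```text
time_s: 22.48
tool_pos: [0.4333, -0.2883, -0.0049]
tool_rot: [180.0, -0.0, 0.0]
force: [-1.5, -0.1, 1.6]
grip_width: 0.0332
grasp_force: 25.0
```

```bash
python3 g.py
```

```text
t 22.475 pos [ 433.3 -288.3   -4.9] rot [ 1.7998e+02 -1.0000e-02  4.0000e-02] F [-1.5 -0.1  1.6] w 33.2 gf 24.999978337436914
```

```bash
python3 g.py 433,-288,75,0 515,-61.4,75,-7.7 515,-61.4,57,-7.7
```

```text
t 22.475 pos [ 433.3 -288.3   -4.9] rot [ 1.7998e+02 -1.0000e-02  4.0000e-02] F [-1.5 -0.1  1.6] w 33.2 gf 24.999978337436914
433,-288,75,0 -> [ -0.3  -0.3 -79.9] [ 0.0003 -0.0001  0.0007]
515,-61.4,75,-7.7 -> [  81.9 -226.8  -79.9] [ 0.0003 -0.0002  0.1351]
515,-61.4,57,-7.7 -> [  81.9 -226.9  -61.9] [ 0.0003 -0.0002  0.1351]
```

>>> {"fn": "drive_tool", "kwargs": {"moves": [{"x": 0, "y": 0, "z": -15, "rx": 0, "ry": 0, "rz": 0, "fingers": 1}, {"x": 0, "y": 0, "z": -40, "rx": 0, "ry": 0, "rz": 0, "fingers": 1}, {"x": 0, "y": 0, "z": -65, "rx": 0, "ry": 0, "rz": 0, "fingers": 1}, {"x": 0, "y": 0, "z": -80, "rx": 0, "ry": 0, "rz": 0, "fingers": 1}, {"x": 10, "y": -28, "z": -80, "rx": 0, "ry": 0, "rz": 0.02, "fingers": 1}, {"x": 25, "y": -68, "z": -80, "rx": 0, "ry": 0, "rz": 0.05, "fingers": 1}, {"x": 40, "y": -110, "z": -80, "rx": 0, "ry": 0, "rz": 0.07, "fingers": 1}, {"x": 55, "y": -152, "z": -80, "rx": 0, "ry": 0, "rz": 0.1, "fingers": 1}, {"x": 70, "y": -193, "z": -80, "rx": 0, "ry": 0, "rz": 0.12, "fingers": 1}, {"x": 79, "y": -218, "z": -80, "rx": 0, "ry": 0, "rz": 0.135, "fingers": 1}, {"x": 81.9, "y": -226.8, "z": -75, "rx": 0, "ry": 0, "rz": 0.135, "fingers": 1}, {"x": 81.9, "y": -226.8, "z": -62, "rx": 0, "ry": 0, "rz": 0.135, "fingers": 1}, {"x": 81.9, "y": -226.8, "z": -56, "rx": 0, "ry": 0, "rz": 0.135, "fingers": 1}, {"x": 81.9, "y": -226.8, "z": -56, "rx": 0, "ry": 0, "rz": 0.135, "fingers": 1}, {"x": 81.9, "y": -226.8, "z": -56, "rx": 0, "ry": 0, "rz": 0.135, "fingers": 1}], "force": 45}}

```text
time_s: 24.35
tool_pos: [0.5149, -0.0621, 0.051]
tool_rot: [180.0, -0.0, -7.8]
force: [0.7, 0.3, 0.4]
grip_width: 0.0326
grasp_force: 45.0
```

```bash
python3 g.py
python3 - <<'E'
from h import *
C=cams(4);T,S=C['top'],C['side']
def proj(c,X): q=c['R']@np.array(X)+c['t']; return (q[0]/q[2]*c['fx']+c['cx'],q[1]/q[2]*c['fy']+c['cy'])
b=S['im'][190:240,240:300]; b=cv2.resize(b,None,fx=9,fy=9,interpolation=2)
for X in((.5139,-.0614,.046),(.5139,-.0614,.056)): p=proj(S,X); print(X,p,proj(T,X))
a=T['im'][190:250,290:330]; a=cv2.resize(a,None,fx=6,fy=6,interpolation=2)
o=np.zeros((460,800,3),np.uint8);o[:450,:540]=b;o[:360,550:790]=a
cv2.imwrite('pics/c8.png',np.clip(o[:,:,::-1]*1.2,0,255).astype(np.uint8))
E
```

```text
t 24.35 pos [514.9 -62.1  51. ] rot [ 1.7999e+02 -1.0000e-02 -7.7600e+00] F [0.7 0.3 0.4] w 32.6 gf 44.999633835795976
(0.5139, -0.0614, 0.046) (np.float64(270.18693115617), np.float64(217.2773823469892)) (np.float64(302.90712898809954), np.float64(215.80171634285))
(0.5139, -0.0614, 0.056) (np.float64(270.105977844675), np.float64(215.26173352738942)) (np.float64(303.0506277635097), np.float64(214.5711626897518))
```

View pics/c8.png

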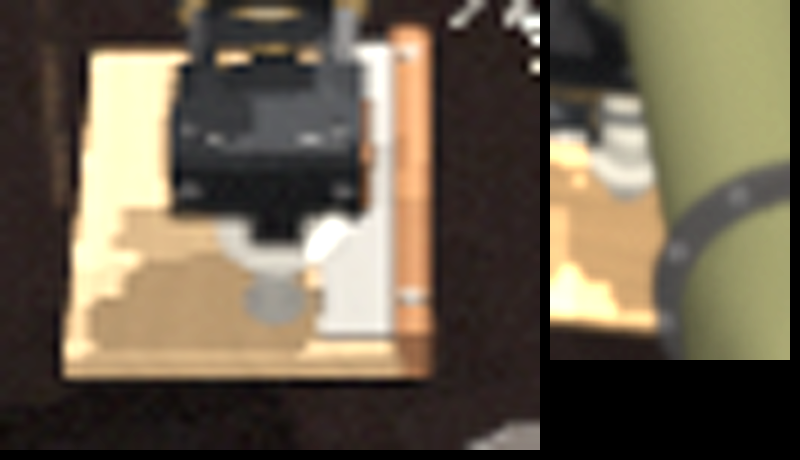

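The picture shows the cap upright in the gripper above the stud. The stud is at side (270.5,223), and the flange's left edge is at side 263.9. In the top view the flange's front rim is at (302.5,223).

Run:
```python
from h import *
np.set_printoptions(precision=4,suppress=True)
C=cams(8);T,S=C['top'],C['side']
t=T['im'].astype(int);s=S['im'].astype(int)
for r in(215,216,217,218): print(r,[(i,s[r,i,2]) for i in range(260,284)])
print('side sat',[(i,S['hsv'][216,i].tolist()) for i in range(261,268)],'R',[(i,S['hsv'][216,i].tolist()) for i in range(274,284)])
print('stud',[(i,S['hsv'][223,i,1]) for i in range(264,278)])
print('top col302',[(i,T['hsv'][i,302].tolist()) for i in range(216,228)])
print('top row218',[(i,T['hsv'][218,i].tolist()) for i in range(292,311)])
print(plane(T,(302.5,222.5),.056),plane(S,(263.8,216.5),.058),plane(S,(271,221),.056))
```

```text
215 [(260, np.int64(118)), (261, np.int64(120)), (262, np.int64(120)), (263, np.int64(125)), (264, np.int64(153)), (265, np.int64(162)), (266, np.int64(155)), (267, np.int64(110)), (268, np.int64(41)), (269, np.int64(22)), (270, np.int64(23)), (271, np.int64(23)), (272, np.int64(26)), (273, np.int64(80)), (274, np.int64(145)), (275, np.int64(206)), (276, np.int64(234)), (277, np.int64(232)), (278, np.int64(205)), (279, np.int64(189)), (280, np.int64(190)), (281, np.int64(190)), (282, np.int64(190)), (283, np.int64(142))]
216 [(260, np.int64(118)), (261, np.int64(120)), (262, np.int64(119)), (263, np.int64(119)), (264, np.int64(151)), (265, np.int64(163)), (266, np.int64(162)), (267, np.int64(119)), (268, np.int64(56)), (269, np.int64(40)), (270, np.int64(40)), (271, np.int64(41)), (272, np.int64(39)), (273, np.int64(86)), (274, np.int64(188)), (275, np.int64(232)), (276, np.int64(240)), (277, np.int64(211)), (278, np.int64(188)), (279, np.int64(189)), (280, np.int64(190)), (281, np.int64(190)), (282, np.int64(190)), (283, np.int64(142))]
217 [(260, np.int64(117)), (261, np.int64(118)
[... 1800 characters left out ...]
7]), (220, [23, 28, 193]), (221, [21, 25, 163]), (222, [19, 37, 144]), (223, [17, 77, 155]), (224, [16, 109, 171]), (225, [16, 114, 176]), (226, [16, 116, 178]), (227, [16, 115, 179])]
top row218 [(292, [16, 115, 195]), (293, [16, 116, 203]), (294, [16, 115, 212]), (295, [16, 110, 207]), (296, [17, 84, 191]), (297, [18, 48, 191]), (298, [21, 34, 202]), (299, [23, 30, 207]), (300, [22, 28, 206]), (301, [21, 29, 203]), (302, [22, 28, 198]), (303, [22, 29, 196]), (304, [21, 27, 197]), (305, [22, 28, 198]), (306, [22, 32, 183]), (307, [26, 43, 125]), (308, [29, 71, 93]), (309, [29, 79, 97]), (310, [29, 81, 104])]
[[ 0.4849 -0.0581  0.056 ]] [[ 0.4901 -0.067   0.058 ]] [[ 0.5136 -0.0929  0.056 ]]
```

>>> {"fn": "drive_tool", "kwargs": {"moves": [{"x": 0, "y": 0, "z": 5, "rx": 0, "ry": 0, "rz": 0, "fingers": 1}, {"x": 0, "y": 0, "z": 9, "rx": 0, "ry": 0, "rz": 0, "fingers": 1}, {"x": 0, "y": 0, "z": 11, "rx": 0, "ry": 0, "rz": 0, "fingers": 1}, {"x": 0, "y": 0, "z": 13, "rx": 0, "ry": 0, "rz": 0, "fingers": 1}, {"x": 0, "y": 0, "z": 14, "rx": 0, "ry": 0, "rz": 0, "fingers": 1}, {"x": 0, "y": 0, "z": 14, "rx": 0, "ry": 0, "rz": 0, "fingers": 1}]}}

```text
time_s: 26.3
tool_pos: [0.5149, -0.0613, 0.0369]
tool_rot: [180.0, 0.0, -7.7]
force: [-0.2, -0.8, -0.7]
grip_width: 0.0329
grasp_force: 45.0
```

>>> {"fn": "drive_tool", "kwargs": {"moves": [{"x": 0, "y": 0, "z": 1, "rx": 0, "ry": 0, "rz": 0, "fingers": 1}, {"x": 0, "y": 0, "z": 2, "rx": 0, "ry": 0, "rz": 0, "fingers": 1}, {"x": 0, "y": 0, "z": 2, "rx": 0, "ry": 0, "rz": 0, "fingers": 1}]}}

```text
time_s: 26.68
tool_pos: [0.5148, -0.0613, 0.0348]
tool_rot: [180.0, 0.0, -7.7]
force: [-0.4, 0.3, -0.5]
grip_width: 0.0329
grasp_force: 45.0
```

>>> {"fn": "drive_tool", "kwargs": {"moves": [{"x": 0, "y": 0, "z": 1, "rx": 0, "ry": 0, "rz": 0, "fingers": 1}, {"x": 0, "y": 0, "z": 2, "rx": 0, "ry": 0, "rz": 0, "fingers": 1}, {"x": 0, "y": 0, "z": 2, "rx": 0, "ry": 0, "rz": 0, "fingers": 1}]}}

```text
time_s: 27.05
tool_pos: [0.5144, -0.0614, 0.0327]
tool_rot: [180.0, 0.1, -7.7]
force: [-1.7, -0.4, 0.4]
grip_width: 0.033
grasp_force: 45.0
```

>>> {"fn": "drive_tool", "kwargs": {"moves": [{"x": 0, "y": 0, "z": 1, "rx": 0, "ry": 0, "rz": 0, "fingers": 1}, {"x": 0, "y": 0, "z": 2, "rx": 0, "ry": 0, "rz": 0, "fingers": 1}, {"x": 0, "y": 0, "z": 2, "rx": 0, "ry": 0, "rz": 0, "fingers": 1}]}}

```text
time_s: 27.42
tool_pos: [0.514, -0.0616, 0.0305]
tool_rot: [180.0, 0.1, -7.7]
force: [-4.3, -0.0, 2.1]
grip_width: 0.0328
grasp_force: 45.0
```

>>> {"fn": "drive_tool", "kwargs": {"moves": [{"x": -1, "y": 0, "z": 0, "rx": 0, "ry": 0, "rz": 0, "fingers": 1}, {"x": -1.5, "y": 0, "z": 1, "rx": 0, "ry": 0, "rz": 0, "fingers": 1}, {"x": -1.5, "y": 0, "z": 1, "rx": 0, "ry": 0, "rz": 0, "fingers": 1}]}}

```text
time_s: 27.8
tool_pos: [0.5135, -0.0612, 0.0299]
tool_rot: [180.0, -0.0, -7.7]
force: [-2.3, -1.0, 0.0]
grip_width: 0.0329
grasp_force: 45.0
```

>>> {"fn": "drive_tool", "kwargs": {"moves": [{"x": 0, "y": 0, "z": 1, "rx": 0, "ry": 0, "rz": 0, "fingers": 1}, {"x": 0, "y": 0, "z": 2, "rx": 0, "ry": 0, "rz": 0, "fingers": 1}, {"x": 0, "y": 0, "z": 2, "rx": 0, "ry": 0, "rz": 0, "fingers": 1}]}}

```text
time_s: 28.18
tool_pos: [0.5134, -0.0613, 0.028]
tool_rot: [180.0, 0.0, -7.7]
force: [-3.8, -2.7, 3.5]
grip_width: 0.0328
grasp_force: 45.0
```

>>> {"fn": "drive_tool", "kwargs": {"moves": [{"x": -1, "y": 0.7, "z": 0, "rx": 0, "ry": 0, "rz": 0, "fingers": 1}, {"x": -1, "y": 0.7, "z": 1, "rx": 0, "ry": 0, "rz": 0, "fingers": 1}, {"x": -1, "y": 0.7, "z": 2, "rx": 0, "ry": 0, "rz": 0, "fingers": 1}, {"x": -1, "y": 0.7, "z": 2, "rx": 0, "ry": 0, "rz": 0, "fingers": 1}]}}

```text
time_s: 28.68
tool_pos: [0.513, -0.0617, 0.0267]
tool_rot: [180.0, -0.1, -7.7]
force: [-4.5, -1.3, 7.1]
grip_width: 0.0326
grasp_force: 45.0
```

>>> {"fn": "drive_tool", "kwargs": {"moves": [{"x": 0, "y": 0, "z": 1, "rx": 0, "ry": 0, "rz": 0, "fingers": 1}, {"x": 0, "y": 0, "z": 2, "rx": 0, "ry": 0, "rz": 0, "fingers": 1}, {"x": 0, "y": 0, "z": 2, "rx": 0, "ry": 0, "rz": 0, "fingers": 1}]}}

```text
time_s: 29.05
tool_pos: [0.5137, -0.0617, 0.0256]
tool_rot: [180.0, -0.1, -7.7]
force: [-4.8, -1.2, 13.2]
grip_width: 0.0328
grasp_force: 45.0
```

>>> {"fn": "drive_tool", "kwargs": {"moves": [{"x": 0, "y": 0, "z": 1, "rx": 0, "ry": 0, "rz": 0, "fingers": 1}, {"x": 0, "y": 0, "z": 1, "rx": 0, "ry": 0, "rz": 0, "fingers": 1}]}}

```text
time_s: 29.3
tool_pos: [0.5141, -0.0617, 0.0251]
tool_rot: [180.0, -0.2, -7.7]
force: [-4.4, -0.2, 15.7]
grip_width: 0.0327
grasp_force: 45.0
```

>>> {"fn": "drive_tool", "kwargs": {"moves": [{"x": 0, "y": 0, "z": 1, "rx": 0, "ry": 0, "rz": 0, "fingers": 1}, {"x": 0, "y": 0, "z": 1, "rx": 0, "ry": 0, "rz": 0, "fingers": 1}]}}

```text
time_s: 29.55
tool_pos: [0.5141, -0.0617, 0.0241]
tool_rot: [180.0, -0.2, -7.7]
force: [-5.4, -1.6, 12.8]
grip_width: 0.0325
grasp_force: 45.0
```

>>> {"fn": "drive_tool", "kwargs": {"moves": [{"x": 0, "y": 0, "z": 1, "rx": 0, "ry": 0, "rz": 0, "fingers": 1}, {"x": 0, "y": 0, "z": 1, "rx": 0, "ry": 0, "rz": 0, "fingers": 1}]}}

```text
time_s: 29.8
tool_pos: [0.5133, -0.0616, 0.0215]
tool_rot: [-180.0, -0.1, -7.7]
force: [-1.4, -0.5, 5.1]
grip_width: 0.0325
grasp_force: 45.0
```

>>> {"fn": "drive_tool", "kwargs": {"moves": [{"x": 0, "y": 0, "z": 1, "rx": 0, "ry": 0, "rz": 0, "fingers": 1}, {"x": 0, "y": 0, "z": 1, "rx": 0, "ry": 0, "rz": 0, "fingers": 1}]}}

```text
time_s: 30.05
tool_pos: [0.5124, -0.0611, 0.0194]
tool_rot: [-180.0, -0.0, -7.7]
force: [-0.1, 0.1, -1.4]
grip_width: 0.0328
grasp_force: 45.0
```

>>> {"fn": "drive_tool", "kwargs": {"moves": [{"x": 0, "y": 0, "z": 1, "rx": 0, "ry": 0, "rz": 0, "fingers": 1}, {"x": 0, "y": 0, "z": 1, "rx": 0, "ry": 0, "rz": 0, "fingers": 1}]}}

```text
time_s: 30.3
tool_pos: [0.5127, -0.0615, 0.019]
tool_rot: [-180.0, -0.0, -7.7]
force: [0.1, -0.7, -0.2]
grip_width: 0.033
grasp_force: 45.0
```

>>> {"fn": "drive_tool", "kwargs": {"moves": [{"x": 0, "y": 0, "z": 1, "rx": 0, "ry": 0, "rz": 0, "fingers": 1}, {"x": 0, "y": 0, "z": 1, "rx": 0, "ry": 0, "rz": 0, "fingers": 1}]}}

```text
time_s: 30.55
tool_pos: [0.5128, -0.0616, 0.0182]
tool_rot: [-180.0, -0.0, -7.7]
force: [0.1, 0.2, 0.6]
grip_width: 0.0328
grasp_force: 45.0
```

The click shows as a drop from 15.7 N to about 0. The underside is now at about 23 mm, so I'll press on against the stop.

>>> {"fn": "drive_tool", "kwargs": {"moves": [{"x": 0, "y": 0, "z": 1, "rx": 0, "ry": 0, "rz": 0, "fingers": 1}, {"x": 0, "y": 0, "z": 2, "rx": 0, "ry": 0, "rz": 0, "fingers": 1}, {"x": 0, "y": 0, "z": 2, "rx": 0, "ry": 0, "rz": 0, "fingers": 1}]}}

```text
time_s: 30.92
tool_pos: [0.5134, -0.0617, 0.0179]
tool_rot: [180.0, -0.1, -7.7]
force: [-3.4, 0.7, 13.6]
grip_width: 0.033
grasp_force: 45.0
```

>>> {"fn": "drive_tool", "kwargs": {"moves": [{"x": 0, "y": 0, "z": 1, "rx": 0, "ry": 0, "rz": 0, "fingers": 1}, {"x": 0, "y": 0, "z": 1, "rx": 0, "ry": 0, "rz": 0, "fingers": 1}]}}

```text
time_s: 31.18
tool_pos: [0.5137, -0.0618, 0.0178]
tool_rot: [179.9, -0.1, -7.7]
force: [-6.4, 0.9, 19.0]
grip_width: 0.0331
grasp_force: 45.0
```

>>> {"fn": "drive_tool", "kwargs": {"moves": [{"x": 0, "y": 0, "z": -0.3, "rx": 0, "ry": 0, "rz": 0, "fingers": 1}, {"x": 0, "y": 0, "z": -0.3, "rx": 0, "ry": 0, "rz": 0, "fingers": 1}, {"x": 0, "y": 0, "z": -0.3, "rx": 0, "ry": 0, "rz": 0, "fingers": 1}, {"x": 0, "y": 0, "z": -0.3, "rx": 0, "ry": 0, "rz": 0, "fingers": 1}]}}

```text
time_s: 31.68
tool_pos: [0.5137, -0.0618, 0.0178]
tool_rot: [179.9, -0.1, -7.7]
force: [-5.2, 0.1, 16.8]
grip_width: 0.0329
grasp_force: 45.0
```

```bash
python3 g.py
python3 - <<'E'
from h import *
C=cams(3)
for c,b in((C['side'],(274,188,292,232)),(C['top'],(245,200,275,216))):
    m,p=mask(c,(0,0,110),(179,45,255),b); print('rule',p.min(0),p.max(0))
E
python3 g.py
```

```text
t 31.675 pos [513.7 -61.8  17.8] rot [ 1.7994e+02 -1.2000e-01 -7.6800e+00] F [-5.2  0.1 16.8] w 32.9 gf 45.00113080752271
rule [273.625 194.125] [283.125 226.875]
rule [255.125 201.875] [274.375 211.375]
t 31.975 pos [513.6 -61.8  17.8] rot [ 1.7994e+02 -1.2000e-01 -7.6900e+00] F [-4.6  0.9 17.1] w 32.5 gf 45.00110211612082
```

The hold is steady at about 17 N, and the rule has not moved (side rows 194–227, left end still at top 255.1).

```bash
python3 -c "
from cell import workorder; print(workorder.sign_off())"
```

```text
the job is handed in; nothing more can be done
None
```

The job is handed in at about 32 s: the rule lies flush along the fence and centred to within about 1–2 mm, and the cap clicked home (force peaked at 15.7 N, then dropped) and is held down at about 17 N.

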